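Hang a test coupon on the specimen tree

TASK

The aluminium test coupon standing in the grooved draining block has to go on the turning specimen tree, ready for spin-drying. Turn the tree until its one empty prong stands over the pointer on the foot, then thread the coupon onto that prong by its hole and push it home gently, without ever forcing it, until the sprung catch has snapped up in front of it and holds it against the spring collar, and let go. Do not drop the coupon, and leave the two cups standing where they are.

Things in the scene. Friction and masses are not known exactly. Their poses are not given: they have to be found in the camera images.
- tree: Round grey weighted foot (148 mm diameter, fixed) of a turning specimen tree: steel post, hub (42 mm diameter, cap top 166 mm above bench) with five level steel prongs every 72 degrees, centre lines 140 mm above bench; four carry fixed coupons, one is empty. Origin: centre of the foot's underside, on the tree's axis, z up; -x is the direction of the steel pointer on the foot's rim.
- rotor (a joint): Angle of the hub in rad, counterclockwise from above; 0: the empty prong stands over the pointer. The empty prong's heading is the tree's -x axis turned by this angle. Steady friction (0.2 N m, about 2 N sideways near a prong's end); it stays where it is left.
- free_socket (a point): Mouth of the empty prong's socket, 34 mm from the tree's axis, on the centre line of the prong, a 7 mm rod pointing outward. The rod is clamped at a hand-set length, an extra e of 0 to 24 mm that is NOT measured: feel for it. From the tree's axis: spring seat (20 mm disc) 47+e mm, face of white spring collar (23 mm disc) 64+e, inner end of catch 67+e, its pivot 85+e, rod's nose 96.5+e.
- catch (a joint): Sprung catch on top of the empty prong, 4.4 mm wide: a leaf that rises from its pivot towards the hub, up to 6 mm above the rod. 0: sprung up; about 0.35: pressed flush into the rod. A coupon pushed inward rides over it (roughly 2 to 5 N, more if held low) and it snaps up behind the coupon's outer face.
- collar (a joint): How far in m the white spring collar on the empty prong is pushed towards the hub: 0 free, 0.005 hard stop. It pushes back with 1 N plus 0.8 N per mm. The catch snaps at about 3 to 4 mm of travel, and the latched coupon then keeps it pushed in about 2 mm; at the hard stop, reached with 5 N, it bears on solid metal.
- block: White grooved draining block, 74 x 62 mm, 26 mm high, fixed. Three grooves along its y axis, 6.8 mm wide, with their floor 8 mm above the bench, 22 mm apart; the coupon stands in the middle one. Origin: centre of the underside.
- coupon_center (a point): Centre of the loose coupon: an upright aluminium plate, 36 mm wide (its y axis), 70 mm high (z), 5 mm thick (x). It stands in the block, this point 43 mm above the bench. Grip it by its two upright edges beside the hole, so that the prong can pass between the fingers.
- coupon_hole (a point): Centre of the coupon's round hole, 12 mm in diameter, through the plate along its x axis, on its middle line 14 mm below its top edge (21 mm above its centre).
- cup_small: Small open plastic cup, 47 mm wide, 39 mm high, standing on the bench; origin under its centre.
- cup_big: Open plastic cup, 51 mm wide, 39 mm high, standing on the bench behind the tree; origin under its centre.
Mind the look-alikes: they are no part of the job. Of the things shaped like the part that bears coupon_center, the aluminium one is meant.

How it is judged:
On the way, in this order (a step that is already met when the one before it is completed fails the run):
1. the tree is turned so that the empty prong stands over the pointer (within 7 degrees) (value of joint rotor between -0.12 and 0.12 rad), for 0.2 s.
2. the coupon is on the prong, behind the catch and against the collar (value of joint collar above 0.001 m and value of joint catch below 0.08 rad and distance between coupon_hole and free_socket below 0.06 m), for 0.2 s.
At the end, for the whole second after the job is handed in: The empty prong is within 7 degrees of the pointer and carries the coupon, which hangs roughly upright (within 20 degrees) and still between the catch, fully sprung up again, and the spring collar, which it keeps pushed in by more than 1 mm (all of step 1 and all of step 2 and angle between coupon_hole's own z axis and vertical below 0.35 rad and linear speed of coupon below 0.02 m/s); the robot touches nothing.
It fails at once if the coupon is pressed against the tree with more than 18 N (contact force between coupon and tree above 18 N).
It fails at once if the coupon is dropped on the bench (height (world z) of coupon_center below 0.02 m).
It fails at once if a cup is shifted by more than 2 cm (distance of any of cup_small, cup_big from where it was at the start of the episode above 0.02 m).
It also fails if it takes over 64 s, if anything falls off the work surface, if the arm or the gripper's body presses on something with over 40 N, if the wrist force passes 120 N, or if a joint passes its speed limit or range.

ROBOT

A 6-joint arm with a two-finger parallel gripper is mounted at the origin on a cart in front of the work surface, level with it; the furniture and walls round the work are solid. World frame = base frame: x ahead of the robot, y to its left, z up, the work surface at z = 0. Lengths are in m, angles in rad, forces in N, time in s.
With the tool pointing down it reaches from about 0.4 to 0.825 m from the base axis. Payload 7 kg.
Tool frame: the origin (TCP) lies on the mounting face of the last link; the fingertips stand arm.tcp_to_tips ahead of it and the grasp point (between the pads) lies 159 mm ahead of it (arm.tcp_to_tips is the distance from the TCP to the fingertips, in m); z points along the fingers, y is the direction in which the jaws open and shut (so a half turn about z gives the same grasp; the last joint's range is limited). The gripper opens to 88 mm and grips with 3 to 60 N. Pads are 19 mm wide; open, the fingers measure 130 mm over their backs; the gripper's body (78 mm by 193 mm) begins 47 mm behind the grasp point.
Start: joints at [-1.031, 0.359, 0.012, 0, -1.224, -0.288], TCP at [0.168, -0.654, 0.405] pointing down, gripper open.
Joint ranges: [-3.07, 3.07], [-1.43, 2.12], [-1.02, 1.25], [-3.03, 1.67], [-3.05, -0], [-3.03, 3.03]. Speed limits (rad/s): [2.39, 2.39, 3.01, 3.14, 3.14, 3.14].

INTERFACE

Orientations are given as [roll, pitch, yaw] about the fixed x, y, z axes, in that order (R = Rz(yaw) Ry(pitch) Rx(roll)).
In Python, from station import arm, cams, job_done, finder gives the robot as it stands.
- The arm moves only by the tool play_rows, never from a script. Its argument "targets" is a list that holds one entry, the list of rows, each a list of 4 numbers: the shift along the tool's x, y, z in m, then the turn about the tool's z in degrees. A call has 1 to 5 rows; each row is the pose to reach, as a shift and turn from the pose commanded when the call began, along the tool's axes at that moment; what a row does not reach only later rows make up. A row lasts 1/8 s, in which the tool goes at most 62.5 mm and 10.7 degrees, less where a joint would pass 70% of its speed; a pose out of reach is approached as far as the arm can. A call with a gripper value outside its range is refused whole. "grip" is the closure in counts, from 0 (fully open) to 255 (shut), set as the call begins (left out, the last holds). The fingers move at their own pace and stop on an object; "newtons" is the grip in N (left out, the last holds). Time passes only in rows, so rows that repeat a pose let the fingers close. It gives the time, the measured TCP pose, the force and the opening at its end, in the units of the state.
- arm.get_state(): the state, without advancing time (a new reading comes with each control period).
- cams.grab_frame(name): name is "scene" or "top" or "wrist"; returns (picture, depth): 420x560x3 uint8, red, green, blue; 420x560 float32, m along the optical axis (not along the pixel's ray), 0 where there is no reading.
- cams.camera_params(name): a dict with "intrinsics" (3x3 intrinsics, pixels), "D" ([k1, k2, p1, p2, k3] as OpenCV has them; the pictures are not rectified), "position" and "attitude" of the camera in the world. Camera axes: x right, y down, z forward; pixel columns grow to the right and rows downward; lengths in m; the calibration is good to about 2 mm. A picture is of the moment at which its call begins: read the wrist's pose just before it. camera_params takes no time and is no camera call; for the wrist camera it gives the pose at the moment of the call.
- job_done(): hands the job in, once; it reports no verdict.
Trained networks look in the newest picture that a camera, given by its name, has taken for a name from the list of things; names that differ only in an ending like _2 or _b are one class to them, and where a whole thing is asked for, a point or a joint stands for the part that bears it (a point fixed in the world has none). Each returns a list of dicts, best first, with "score" (0 to 1); they miss things now and then, are a little off and sometimes report something else, mostly with a low value. They report only what shows in the picture. A call takes as long as a camera call. They do not tell look-alikes from the thing itself.
- finder.find_in(camera, query): "xyz" ([x, y, z] in m, in world coordinates, good to about 4 mm: the middle of the surface that is visible of it).
- finder.masks_of(camera, query): "mask" (420x560 bool, what is visible of it).
The state is a dict: "t": time; "q": joint angles; "qd": joint speeds; "joint_efforts": joint torques, N m; "eef_pos": TCP position; "ee_rot": TCP orientation; "force": force on the tool from outside, world axes, zero at the start; "moment": the same for the moment, N m; "width": finger opening in m.
Only numpy, scipy, OpenCV 4.12 (cv2) and the standard library are available. Lean on these libraries where they do the work, as an engineer would, in place of code of your own. Each camera call takes 0.05 s, during which the arm holds its last target. There are 200 camera calls.

## Working session

There is one attempt and no reset: what is moved stays moved. The work goes in short steps, Python scripts to look and compute and a tool call to move; the robot and the scene stay as the last step left them, time stands still between calls to the robot, and variables do not carry over. Pictures are saved under pics/ and viewed, about 8 in all and at most 12, crops included, and the job is handed in when it is done.

Besides the shell and the picture viewer there is one more tool, called after ">>>" by a JSON object that holds its "name" and its "arguments". play_rows: Moves the arm, as the interface text tells. Its arguments: {"type":"object","properties":{"targets":{"type":"array","items":{"type":"array","items":{"type":"array","items":{"type":"number"}}}},"grip":{"type":"number"},"newtons":{"type":"number"}},"required":["targets"]}

```bash
mkdir -p pics; cat > h.py <<'E'
import numpy as np, cv2
from station import arm,cams,finder,job_done
from scipy.spatial.transform import Rotation as R
def grab(n,save=None):
    p=cams.camera_params(n); im,d=cams.grab_frame(n)
    if save: cv2.imwrite('pics/'+save,im[:,:,::-1])
    return p,im,d
def rot(a):
    a=np.array(a); return a if a.shape==(3,3) else (R.from_euler('xyz',a).as_matrix() if a.size==3 else R.from_quat(a).as_matrix())
def world(p,d):
    h,w=d.shape; u,v=np.meshgrid(np.arange(w),np.arange(h))
    n=cv2.undistortPoints(np.stack([u,v],-1).reshape(-1,1,2).astype(np.float64),np.array(p['intrinsics']),np.array(p['D'])).reshape(h,w,2)
    c=np.dstack([n,np.ones((h,w))])*d[...,None]
    return c@rot(p['attitude']).T+np.array(p['position'])
E
python3 - <<'E'
from h import *
s=arm.get_state();print({k:np.round(v,3).tolist() for k,v in s.items()},arm.tcp_to_tips)
for n in['scene','top']:
    p,im,d=grab(n,n+'0.png');print(n,p)
    for q in['tree','block','coupon_center','coupon_hole','free_socket','catch','collar','cup_small','cup_big']:
        print(q,[(np.round(r['xyz'],3).tolist(),round(r['score'],2)) for r in finder.find_in(n,q)][:5])
a=cv2.imread('pics/scene0.png');b=cv2.imread('pics/top0.png')
E
```

```text
{'t': 0.0, 'q': [-1.031, 0.359, 0.011, -0.0, -1.224, -0.288], 'qd': [-0.001, -0.0, -0.001, -0.001, -0.0, 0.001], 'joint_efforts': [0.001, -58.271, 29.305, 6.997, 0.007, -0.0], 'eef_pos': [0.168, -0.654, 0.404], 'ee_rot': [3.14, -0.0, -2.89], 'force': [0.625, 0.622, 0.298], 'moment': [-0.022, 0.014, -0.027], 'width': 0.087} 0.1781
scene {'intrinsics': array([[398.89945047,   0.        , 282.21897298],
       [  0.        , 398.89945047, 203.99448609],
       [  0.        ,   0.        ,   1.        ]]), 'D': array([0.01950758, 0.        , 0.        , 0.        , 0.        ]), 'position': array([-0.0533353 ,  0.57408044,  0.45912649]), 'attitude': array([-1.98136443, -0.01739166, -2.1920676 ])}
tree [([0.563, 0.062, 0.087], 0.58)]
block [([0.559, 0.058, 0.088], 0.74), ([0.433, 0.271, 0.022], 0.59)]
coupon_center [([0.451, 0.258, 0.048], 0.94), ([0.619, 0.206, 0.032], 0.56), ([0.52, 0.202, 0.054], 0.49)]
coupon_hole [([0.617, 0.206, 0.033], 0.94), ([0.522, 0.206, 0.054], 0.67), ([0.451, 0.258, 0.054], 0.63)]
free_socket [([0.571, 0.058, 0.14], 0.89), ([0.433, 0.273, 0.023], 0.25)]
catch
[... 269 characters left out ...]
  0.        ,   1.        ]]), 'D': array([-0.09246576,  0.        ,  0.        ,  0.        ,  0.        ]), 'position': array([0.40809645, 0.11775607, 0.93003916]), 'attitude': array([-2.92005530e+00,  1.49304242e-03, -1.64327734e+00])}
tree [([0.573, 0.043, 0.022], 0.62)]
block [([0.446, 0.255, 0.026], 0.71), ([0.581, 0.046, 0.147], 0.35)]
coupon_center [([0.618, 0.2, 0.045], 0.69), ([0.53, 0.191, 0.051], 0.59), ([0.443, 0.254, 0.078], 0.49)]
coupon_hole [([0.621, 0.201, 0.047], 0.66), ([0.534, 0.194, 0.052], 0.55), ([0.454, 0.257, 0.079], 0.48)]
free_socket [([0.582, 0.042, 0.144], 0.91)]
catch []
collar []
cup_small [([0.452, -0.094, 0.017], 0.79)]
cup_big [([0.72, 0.217, 0.015], 0.62)]
```

View pics/scene0.png

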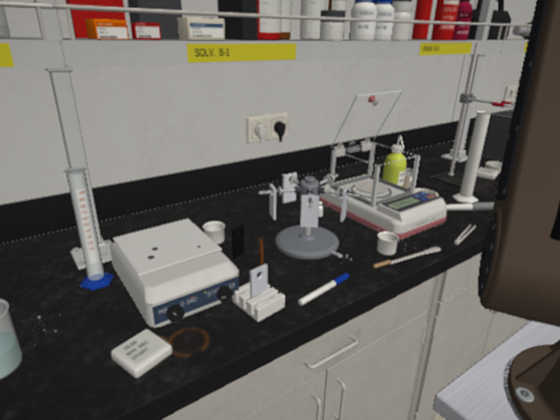

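View pics/top0.png

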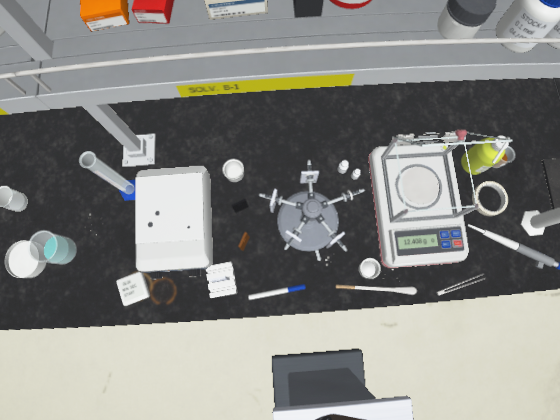

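The top view shows the tree at (310,210) and the block with the coupon at (221,280). The small cup is at (370,268) and the big cup at (233,170). Next I'll zoom in on the tree and fit the coupon and the tree axis from depth.

```bash
python3 - <<'E'
from h import *
p,im,d=grab('top');W=world(p,d)
q,im2,d2=grab('scene');W2=world(q,d2)
a=cv2.resize(im[150:290,240:400],None,fx=3.5,fy=3.5,interpolation=cv2.INTER_CUBIC)[:,:,::-1]
b=cv2.resize(im2[165:265,245:365],None,fx=4.,fy=4.,interpolation=cv2.INTER_CUBIC)[:,:,::-1]
cv2.imwrite('pics/t1.png',a)
cv2.imwrite('pics/s1.png',b)
# foot: fit circle in top
for (WW,nm) in((W,'top'),(W2,'scene')):
    m=(abs(WW[...,0]-.57)<.12)&(abs(WW[...,1]-.045)<.12)
    z=WW[...,2]
    print(nm,np.histogram(z[m],bins=np.arange(-.01,.19,.01)))
    for lo,hi in((.01,.05),(.155,.175),(.13,.15)):
        P=WW[m&(z>lo)&(z<hi)]
        if len(P): print(lo,hi,len(P),P.mean(0).round(4),P.min(0).round(4),P.max(0).round(4))
    m=(abs(WW[...,0]-.445)<.06)&(abs(WW[...,1]-.255)<.06)
    P=WW[m&(z>.045)&(z<.09)]
    if len(P):
        c=P.mean(0);u,s,vt=np.linalg.svd(P-c);print('coupon',len(P),c.round(4),P.min(0).round(4),P.max(0).round(4),vt.round(3).tolist(),s)
    P=WW[m&(z>.021)&(z<.032)]
    if len(P): print('block',P.mean(0).round(4),cv2.minAreaRect((P[:,:2]*1000).astype(np.float32)))
E
```

```text
top (array([3488, 2561, 1703,  218,   13,    4,    0,    0,    1,   18,   26,
         29,   34,   44,  103,  944,  362,  115,    0]), array([-0.01,  0.  ,  0.01,  0.02,  0.03,  0.04,  0.05,  0.06,  0.07,
        0.08,  0.09,  0.1 ,  0.11,  0.12,  0.13,  0.14,  0.15,  0.16,
        0.17,  0.18]))
0.01 0.05 1938 [0.5683 0.0437 0.0172] [ 0.4506 -0.0747  0.01  ] [0.6507 0.1147 0.0413]
0.155 0.175 139 [0.5762 0.0428 0.1635] [0.5593 0.0241 0.155 ] [0.5911 0.0595 0.1687]
0.13 0.15 1047 [0.578  0.0412 0.1439] [ 0.4842 -0.0697  0.1302] [0.6836 0.1505 0.15  ]
coupon 315 [0.4833 0.2879 0.0653] [0.4474 0.2378 0.0451] [0.5049 0.315  0.0816] [[-0.614, -0.785, 0.077], [0.746, -0.547, 0.38], [0.256, -0.291, -0.922]] [0.43231803 0.21724467 0.14345287]
block [0.4514 0.2564 0.0255] ((459.4589538574219, 264.1695251464844), (91.54080963134766, 75.228271484375), 7.3946990966796875)
scene (array([2660,  947, 1329,  210,   37,   18,    0,    0,    0,  126,  170,
        160,  145,  184,  285,  681,  247,   59,    0]), array([-0.01,  0.  ,  0.01,  0.02,  0.03,  0.04,  0.05,  0.06,  0.07,
        0.08,  0.09,  0.1 ,  0.11,  0.12,  0.13,  0.14,  0.15,  0.16,
        0.17,  0.18]))
0.01 0.05 1594 [0.5623 0.05   0.0181] [ 0.4501 -0.0744  0.01  ] [0.647  0.116  0.0483]
0.155 0.175 101 [0.5732 0.0456 0.1612] [0.5591 0.0291 0.1551] [0.5934 0.0592 0.1677]
0.13 0.15 966 [0.5684 0.0501 0.1422] [ 0.4854 -0.0723  0.13  ] [0.6832 0.1506 0.15  ]
coupon 719 [0.4717 0.281  0.0619] [0.4455 0.2371 0.045 ] [0.5049 0.3149 0.0784] [[-0.638, -0.77, -0.012], [0.568, -0.481, 0.669], [0.521, -0.419, -0.744]] [0.77621511 0.29324176 0.20235459]
block [0.4434 0.2636 0.0251] ((446.18603515625, 261.5740966796875), (89.77398681640625, 72.8226547241211), 31.509939193725586)
```

View pics/t1.png

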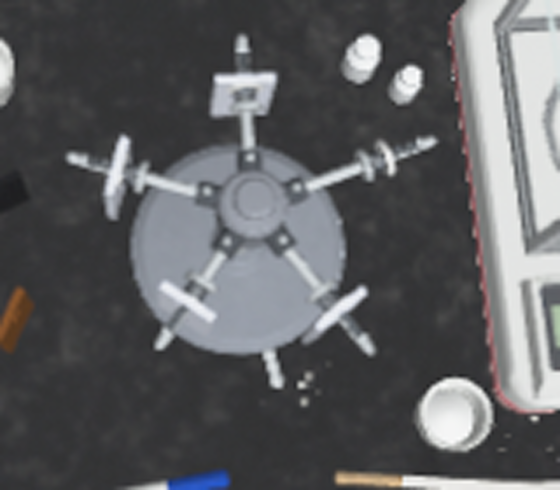

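View pics/s1.png

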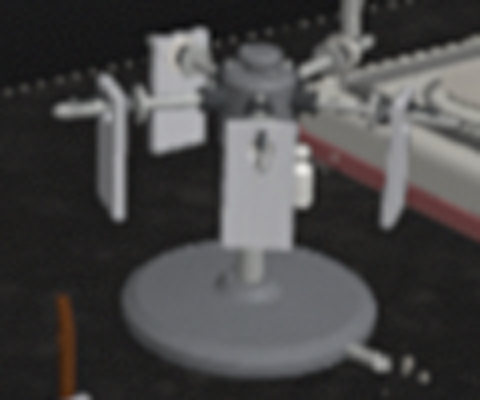

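Zoomed, the empty prong points right and slightly up, with its nose at t1 (435,143). The pointer is at (275,378), so the tree needs about 90° clockwise. I'll turn these pixels into numbers and check obstacle heights.

```bash
cat >> h.py <<'E'
def ray(p,u,v,z):
    n=cv2.undistortPoints(np.array([[[u,v]]],float),np.array(p['intrinsics']),np.array(p['D'])).ravel()
    r=rot(p['attitude'])@np.array([*n,1]);o=np.array(p['position']);return o+r*(z-o[2])/r[2]
E
python3 - <<'E'
from h import *
p,im,d=grab('top');W=world(p,d)
f=lambda x,y,z:ray(p,240+x/3.5-.36,150+y/3.5-.36,z).round(4)
print('hubcap',f(255,195,.166),'tip',f(435,143,.14),'foot',f(238,246,.015))
print('pointer',f(268,350,.008),f(279,385,.008))
for t in [(242,38),(70,157),(160,347),(372,352)]: print('tips',f(*t,.14))
x,y,z=W[...,0],W[...,1],W[...,2]
m=(x>.4)&(x<.8)&(y<-.05)&(y>-.3)&(z>.03)
for ylo in np.arange(-.3,-.05,.025):
    k=m&(y>=ylo)&(y<ylo+.025)
    if k.any(): print(round(ylo,3),z[k].max().round(3),x[k].min().round(3),x[k].max().round(3))
# foot rim: points z .005-.025
gm=(abs(x-.57)<.09)&(abs(y-.045)<.09)&(z>.009)&(z<.024)
P=W[gm]; print(np.percentile(P,[1,50,99],axis=0).round(4))
for n in('top','scene'):
    q,i2,d2=(p,im,d) if n=='top' else grab('scene'); WW=world(q,d2)
    for r in finder.masks_of(n,'coupon_center'):
        P=WW[r['mask']];P=P[P[:,2]>.03];c=np.median(P,0)
        if np.linalg.norm(c[:2]-[.45,.257])>.03: continue
        P=P[np.linalg.norm(P-c,axis=1)<.04]
        print(n,r['score'],len(P),P.mean(0).round(4),cv2.minAreaRect((P[:,:2]*1000).astype(np.float32)),np.percentile(P[:,2],[2,98]))
    for r in finder.masks_of(n,'block'):
        P=WW[r['mask']];P=P[(P[:,2]>.02)&(P[:,2]<.03)]
        if len(P):print(n,'block',r['score'],len(P),P.mean(0).round(4),cv2.minAreaRect((P[:,:2]*1000).astype(np.float32)))
E
```

```text
hubcap [0.579  0.0427 0.166 ] tip [ 0.609  -0.0717  0.14  ] foot [0.5778 0.0428 0.015 ]
pointer [0.5058 0.028  0.008 ] [0.4815 0.0227 0.008 ]
tips [0.684  0.0391 0.14  ]
tips [0.6163 0.1491 0.14  ]
tips [0.4982 0.1036 0.14  ]
tips [ 0.486  -0.0198  0.14  ]
-0.3 0.528 0.449 0.746
-0.275 0.541 0.446 0.799
-0.25 0.524 0.447 0.8
-0.225 0.507 0.447 0.788
-0.2 0.508 0.447 0.774
-0.175 0.508 0.449 0.798
-0.15 0.507 0.45 0.8
-0.125 0.49 0.432 0.8
-0.1 0.49 0.428 0.8
-0.075 0.49 0.436 0.8
[[ 0.4975 -0.0255  0.01  ]
 [ 0.5665  0.0472  0.0171]
 [ 0.6456  0.1119  0.022 ]]
top 0.58 52 [0.4516 0.252  0.0702] ((452.1340026855469, 253.43777465820312), (4.982499599456787, 31.56321144104004), 7.3967790603637695) [0.03874775 0.07998052]
top block 0.92 596 [0.4505 0.2551 0.0254] ((451.80780029296875, 256.654052734375), (74.64501953125, 62.18224334716797), 6.8031487464904785)
scene 0.97 395 [0.4491 0.2583 0.0548] ((450.4534606933594, 256.8851623535156), (7.946015357971191, 35.522579193115234), 4.355181694030762) [0.0311245  0.07754249]
scene block 0.91 620 [0.4398 0.263  0.0243] ((449.84356689453125, 257.7860412597656), (75.89746856689453, 61.405303955078125), 6.656360149383545)
```

```bash
python3 - <<'E'
from h import *
for n in('top','scene'):
    p,im,d=grab(n);W=world(p,d);x,y,z=W[...,0],W[...,1],W[...,2]
    print(n,'rows y -.02..-.26, cols x .42...78 step .04: max z')
    for yy in np.arange(-.02,-.27,-.03):
        print(round(yy,2),[ (lambda k: float(z[k].max().round(2)) if k.any() else None)((d>0)&(abs(y-yy)<.015)&(abs(x-xx)<.02)) for xx in np.arange(.42,.8,.04)])
E
```

```text
top rows y -.02..-.26, cols x .42...78 step .04: max z
-0.02 [0.01, 0.0, 0.15, 0.15, 0.15, 0.15, 0.01, 0.49, 0.49, 0.44]
-0.05 [0.01, 0.0, 0.0, 0.01, 0.15, 0.15, 0.0, 0.49, 0.49, 0.44]
-0.08 [0.04, 0.04, 0.01, 0.0, 0.0, 0.15, 0.04, 0.49, 0.49, 0.44]
-0.11 [0.04, 0.06, 0.06, 0.06, 0.06, 0.06, 0.06, 0.49, 0.49, 0.44]
-0.14 [0.01, 0.08, 0.08, 0.17, 0.17, 0.32, 0.31, 0.49, 0.51, 0.51]
-0.17 [0.0, 0.08, 0.08, 0.17, 0.07, 0.32, 0.32, 0.49, 0.51, 0.51]
-0.2 [0.0, 0.08, 0.08, 0.17, 0.08, 0.32, 0.32, 0.49, 0.51, 0.51]
-0.23 [0.01, 0.08, 0.08, 0.17, 0.08, 0.32, 0.31, 0.49, 0.52, 0.52]
-0.26 [0.0, 0.08, 0.08, 0.17, 0.07, 0.32, 0.32, 0.49, 0.54, 0.44]
scene rows y -.02..-.26, cols x .42...78 step .04: max z
-0.02 [0.01, 0.0, 0.15, 0.12, 0.15, 0.15, 0.0, 0.49, 0.49, 0.0]
-0.05 [0.01, 0.04, 0.0, 0.0, 0.15, 0.15, 0.0, 0.49, 0.49, 0.0]
-0.08 [0.04, 0.04, 0.0, 0.0, 0.0, 0.14, 0.04, 0.49, 0.49, 0.0]
-0.11 [0.04, 0.06, 0.06, 0.06, 0.06, 0.06, 0.06, 0.49, 0.49, 0.0]
-0.14 [0.0, 0.08, 0.08, 0.17, 0.17, 0.32, 0.32, 0.49, 0.5, 0.5]
-0.17 [0.0, 0.08, 0.08, 0.17, 0.07, 0.32, 0.07, 0.49, 0.5, 0.49]
-0.2 [0.0, 0.08, 0.08, 0.17, 0.08, 0.32, 0.31, 0.49, 0.5, None]
-0.23 [0.0, 0.08, 0.08, 0.17, 0.08, 0.32, 0.31, 0.49, 0.52, 0.52]
-0.26 [0.0, 0.08, 0.08, 0.17, 0.07, 0.32, 0.08, 0.49, 0.53, 0.53]
```

>>> {"name": "play_rows", "arguments": {"targets": [[[-0.508,0.509,0,-50],[-0.508,0.509,0,-50],[-0.508,0.509,0,-50],[-0.508,0.509,0,-50],[-0.508,0.509,0,-50]]], "grip": 255, "newtons": 10}}

```text
t: 2.12
eef_pos: [0.3274, -0.3827, 0.405]
ee_rot: [-3.141, -0.0, -2.012]
force: [1.9, -0.3, -0.3]
width: 0.0432
```

```bash
cat >> h.py <<'E'
def go(x,y,z,yaw):
    s=arm.get_state();e=np.array(s['eef_pos']);M=rot(s['ee_rot'])
    y0=np.degrees(s['ee_rot'][2]); t=((y0-yaw+180)%360)-180
    print('t',round(s['t'],2),'eef',e.round(4),'rot',np.degrees(s['ee_rot']).round(2),'F',np.round(s['force'],1),'w',round(s['width'],4))
    print('-> row',(M.T@(np.array([x,y,z])-e)).round(4).tolist(),'turn',round(t,1))
E
python3 -c "
from h import *
go(.534,-.035,.403,-56)"
```

```text
t 2.12 eef [ 0.3274 -0.3827  0.405 ] rot [-1.7995e+02 -1.0000e-02 -1.1530e+02] F [ 1.9 -0.3 -0.3] w 0.0432
-> row [-0.4026, -0.0381, 0.002] turn -59.3
```

>>> {"name": "play_rows", "arguments": {"targets": [[[-0.4026,-0.038,0,-59],[-0.4026,-0.038,0,-59],[-0.4026,-0.038,0,-59],[-0.4026,-0.038,0,-59],[-0.4026,-0.038,0,-59]]]}}

```text
t: 2.75
eef_pos: [0.4882, -0.1145, 0.4052]
ee_rot: [-3.14, -0.001, -1.073]
force: [0.9, -0.4, -0.1]
width: 0.0008
```

```bash
python3 -c "
from h import *
go(.534,-.035,.403,-56)"
```

```text
t 2.75 eef [ 0.4882 -0.1145  0.4052] rot [-1.7994e+02 -3.0000e-02 -6.1480e+01] F [ 0.9 -0.4 -0.1] w 0.0008
-> row [-0.048, -0.0782, 0.0023] turn -5.5
```

>>> {"name": "play_rows", "arguments": {"targets": [[[-0.048,-0.078,0,-5.5],[-0.048,-0.078,0,-5.5],[-0.048,-0.078,0,-5.5]]]}}

```text
t: 3.12
eef_pos: [0.5346, -0.0356, 0.4044]
ee_rot: [3.141, 0.0, -0.981]
force: [0.4, -0.7, 0.3]
width: 0.0
```

```bash
python3 -c "
from h import *
go(.534,-.035,.303,-56)
p,im,d=grab('wrist','w1.png');print(p['position'])"
```

```text
t 3.12 eef [ 0.5346 -0.0356  0.4044] rot [179.99   0.   -56.21] F [ 0.4 -0.7  0.3] w 0.0
-> row [-0.0009, 0.0002, 0.1014] turn -0.2
[ 0.57699946 -0.09766431  0.3840958 ]
```

View pics/w1.png

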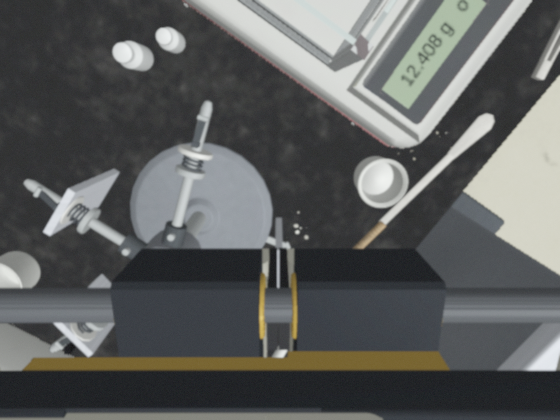

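>>> {"name": "play_rows", "arguments": {"targets": [[[-0.001,0,0.05,0],[-0.001,0,0.101,0],[-0.001,0,0.101,0]]]}}

```text
t: 3.55
eef_pos: [0.5313, -0.0379, 0.3009]
ee_rot: [3.135, 0.003, -0.985]
force: [0.2, 0.2, 0.8]
width: 0.0003
```

```bash
cat >> h.py <<'E'
C=np.array([.578,.043])
def arc(th):
    s=arm.get_state();e=np.array(s['eef_pos']);M=rot(s['ee_rot'])
    c=(M.T@np.array([C[0]-e[0],C[1]-e[1],0]))[:2]
    r=-(C-e[:2]);print('polar',np.degrees(np.arctan2(r[1],r[0])).round(1),np.hypot(*r).round(4),'z',e[2].round(4),'F',np.round(s['force'],1),'t',s['t'])
    print([[*np.round(c-R.from_euler('z',t,degrees=True).as_matrix()[:2,:2]@c,4).tolist(),0,t] for t in th])
E
python3 -c "
from h import *
arc([7,14,21,28,35])"
```

```text
polar -120.0 0.0934 z 0.3009 F [0.2 0.2 0.8] t 3.55
[[-0.0105, 0.0044, 0, 7], [-0.0215, 0.0076, 0, 14], [-0.0327, 0.0094, 0, 21], [-0.0441, 0.0098, 0, 28], [-0.0555, 0.0087, 0, 35]]
```

>>> {"name": "play_rows", "arguments": {"targets": [[[-0.0105,0.0044,0,7],[-0.0215,0.0076,0,14],[-0.0327,0.0094,0,21],[-0.0441,0.0098,0,28],[-0.0555,0.0087,0,35]]]}}

```text
t: 4.18
eef_pos: [0.4953, 0.0041, 0.3062]
ee_rot: [-3.139, -0.0, -1.599]
force: [1.3, -2.6, -2.2]
width: 0.0002
```

```bash
python3 -c "
from h import *
arc([7,14,21,28,35])"
```

```text
polar -154.8 0.0914 z 0.3062 F [ 1.3 -2.6 -2.2] t 4.175
[[-0.0102, 0.0044, 0, 7], [-0.021, 0.0075, 0, 14], [-0.032, 0.0093, 0, 21], [-0.0431, 0.0098, 0, 28], [-0.0542, 0.0089, 0, 35]]
```

>>> {"name": "play_rows", "arguments": {"targets": [[[-0.0102,0.0044,0,7],[-0.021,0.0075,0,14],[-0.032,0.0093,0,21],[-0.0431,0.0098,0,28],[-0.0542,0.0089,0,35]]]}}

```text
t: 4.8
eef_pos: [0.4877, 0.0586, 0.3062]
ee_rot: [-3.14, 0.001, -2.21]
force: [-0.7, -2.5, -0.8]
width: 0.0004
```

```bash
python3 -c "
from h import *
arc([7,14,20,20])
p,im,d=grab('top')
cv2.imwrite('pics/t2.png',cv2.resize(im[150:290,240:400],None,fx=3.5,fy=3.5,interpolation=cv2.INTER_CUBIC)[:,:,::-1])"
```

```text
polar 170.2 0.0916 z 0.3062 F [-0.7 -2.5 -0.8] t 4.8
[[-0.0103, 0.0044, 0, 7], [-0.021, 0.0076, 0, 14], [-0.0305, 0.0092, 0, 20], [-0.0305, 0.0092, 0, 20]]
```

View pics/t2.png

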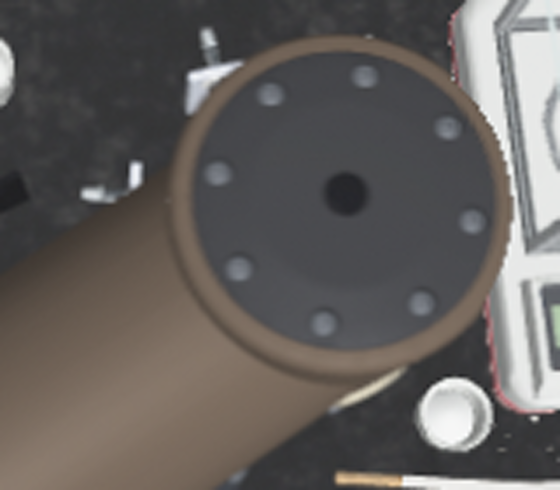

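```bash
python3 -c "
from h import *
p=cams.camera_params('top')
w=ray(p,240+207/3.5-.36,150+32/3.5-.36,.14);r=w[:2]-C;print(w,np.degrees(np.arctan2(r[1],r[0])),np.hypot(*r))
arc([7,14,21,28,32])"
```

```text
[0.6894659  0.06024298 0.14      ] 8.793547441957594 0.11279169661330855
polar 169.5 0.0913 z 0.3062 F [-1.2  0.1  0.3] t 4.85
[[-0.0103, 0.0043, 0, 7], [-0.021, 0.0074, 0, 14], [-0.032, 0.0092, 0, 21], [-0.0431, 0.0095, 0, 28], [-0.0495, 0.0091, 0, 32]]
```

>>> {"name": "play_rows", "arguments": {"targets": [[[-0.0103,0.0043,0,7],[-0.021,0.0074,0,14],[-0.032,0.0092,0,21],[-0.0431,0.0095,0,28],[-0.0487,0.0091,0,31.5]]]}}

```text
t: 5.48
eef_pos: [0.5096, 0.1035, 0.3059]
ee_rot: [-3.141, 0.002, -2.756]
force: [-2.7, -0.7, 2.6]
width: 0.0005
```

```bash
python3 -c "
from h import *
arc([-7,-14])
go(.44,.14,.45,-173.2)"
```

```text
polar 138.5 0.0913 z 0.3059 F [-2.7 -0.7  2.6] t 5.475
[[0.0097, -0.0056, 0, -7], [0.0186, -0.0123, 0, -14]]
t 5.47 eef [0.5096 0.1035 0.3059] rot [-1.7999e+02  9.0000e-02 -1.5791e+02] F [-2.7 -0.7  2.6] w 0.0005
-> row [0.0505, 0.0599, -0.1441] turn 15.3
```

>>> {"name": "play_rows", "arguments": {"targets": [[[0.0097,-0.0056,0,-7],[0.0097,-0.0056,-0.05,-7],[0.0097,-0.0056,-0.1,-7],[0.0097,-0.0056,-0.1,-7]]]}}

```text
t: 5.98
eef_pos: [0.5034, 0.0946, 0.4105]
ee_rot: [-3.14, 0.011, -2.631]
force: [-0.0, 1.1, -0.4]
width: 0.0006
```

```bash
python3 -c "
from h import *
go(.4515,.2565,.40,-173.2)"
```

```text
t 5.97 eef [0.5034 0.0946 0.4105] rot [-179.93    0.62 -150.73] F [-0.   1.1 -0.4] w 0.0006
-> row [-0.0338, 0.1667, 0.0107] turn 22.5
```

>>> {"name": "play_rows", "arguments": {"targets": [[[-0.0338,0.167,0.01,22.5],[-0.0338,0.167,0.01,22.5],[-0.0338,0.167,0.01,22.5],[-0.0338,0.167,0.01,22.5]]], "grip": 105}}

```text
t: 6.48
eef_pos: [0.4497, 0.2598, 0.3949]
ee_rot: [3.141, 0.001, -3.021]
force: [0.4, -0.1, 0.2]
width: 0.0354
```

```bash
python3 - <<'E'
from h import *
go(.4515,.2565,.223,-173.2)
p,im,d=grab('wrist','w2.png')
p,im,d=grab('scene');W=world(p,d);x,y,z=W[...,0],W[...,1],W[...,2]
for yy in np.arange(.28,.40,.02):
    print(round(yy,2),[ (lambda k: float(z[k].max().round(3)) if k.any() else None)((d>0)&(abs(y-yy)<.01)&(abs(x-xx)<.01)) for xx in np.arange(.4,.56,.02)])
p,im,d=grab('top')
cv2.imwrite('pics/t3.png',cv2.resize(im[150:300,190:400],None,fx=3.5,fy=3.5,interpolation=cv2.INTER_CUBIC)[:,:,::-1])
E
```

```text
t 6.47 eef [0.4497 0.2598 0.3949] rot [ 1.7994e+02  8.0000e-02 -1.7308e+02] F [ 0.4 -0.1  0.2] w 0.0354
-> row [-0.0012, -0.0037, 0.1719] turn 0.1
0.28 [0.492, 0.492, 0.406, 0.406, 0.393, 0.075, 0.076, 0.083, 0.084]
0.3 [0.307, 0.491, 0.492, 0.493, 0.474, 0.076, 0.077, 0.084, 0.083]
0.32 [0.326, 0.326, 0.326, 0.326, 0.326, 0.076, 0.076, 0.084, 0.084]
0.34 [0.326, 0.326, 0.326, 0.326, 0.327, 0.077, 0.077, 0.084, 0.084]
0.36 [0.002, 0.326, 0.326, 0.326, 0.326, 0.077, 0.077, 0.085, 0.084]
0.38 [0.002, 0.002, 0.002, 0.003, 0.068, 0.076, 0.077, 0.084, 0.084]
```

View pics/w2.png

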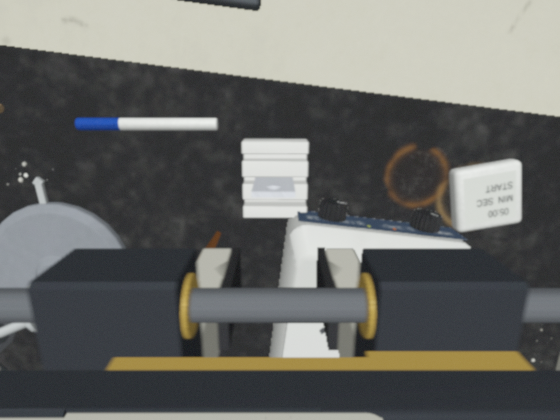

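View pics/t3.png

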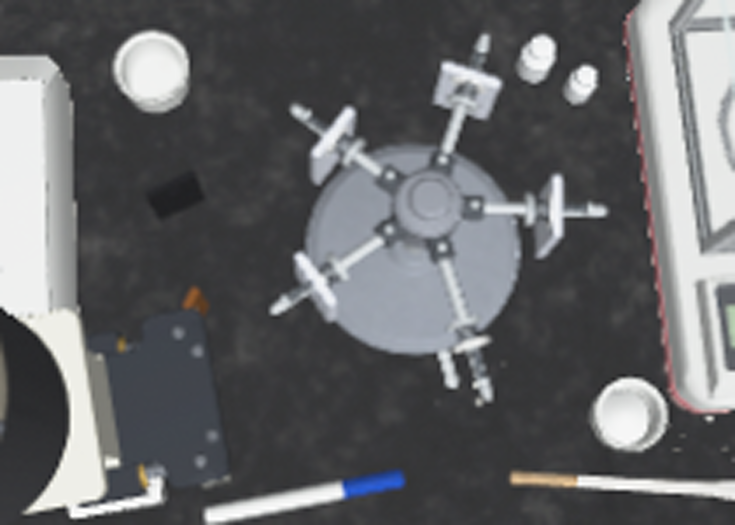

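The empty prong now has its nose at t3 (485,400), close to the pointer at (452,385). I'll compute the angle, and the coupon position from the wrist view.

```bash
python3 - <<'E'
from h import *
go(.4515,.2565,.223,-173.2)
p=cams.camera_params('top')
f=lambda x,y,z:ray(p,190+x/3.5-.36,150+y/3.5-.36,z)[:2]
hub=f(429,196,.166);foot=f(413,247,.015);print(hub,foot)
for t in[(485,402),(605,211),(484,36),(294,107),(273,311)]:
    r=f(*t,.14)-C;print(t,np.degrees(np.arctan2(r[1],r[0])).round(1),np.hypot(*r).round(4))
a,b=f(443,352,.008),f(453,387,.008)
for r in(a-C,b-C,b-a):print('ptr',np.degrees(np.arctan2(r[1],r[0])).round(1),np.hypot(*r).round(4))
p,im,d=grab('wrist');W=world(p,d)
for r in finder.masks_of('wrist','coupon_center'):
    P=W[r['mask']&(d>0)];c=np.median(P,0)
    if np.linalg.norm(c[:2]-[.45,.257])>.03: continue
    P=P[(P[:,2]>.072)&(P[:,2]<.085)];print('coupon top',len(P),P.mean(0),cv2.minAreaRect((P[:,:2]*1000).astype(np.float32)))
for r in finder.masks_of('wrist','block'):
    P=W[r['mask']&(d>0)];P=P[(P[:,2]>.02)&(P[:,2]<.03)]
    if len(P):print('block',len(P),cv2.minAreaRect((P[:,:2]*1000).astype(np.float32)))
E
```

```text
t 6.62 eef [0.4506 0.2568 0.3946] rot [ 1.7997e+02  5.0000e-02 -1.7327e+02] F [ 0.8 -0.1 -0.4] w 0.0468
-> row [-0.0007, -0.0004, 0.1716] turn -0.1
[0.57843524 0.04332769] [0.57711224 0.04281312]
(485, 402) -168.6 0.1205
(605, 211) -95.7 0.1072
(484, 36) -23.4 0.1138
(294, 107) 47.9 0.1005
(273, 311) 120.5 0.1106
ptr -168.6 0.0751
ptr -168.7 0.0997
ptr -169.2 0.0246
coupon top 340 [0.4517026  0.25690512 0.0769265 ] ((452.0731506347656, 256.8950500488281), (5.183182239532471, 35.28989028930664), 6.55889892578125)
block 3109 ((451.7404479980469, 257.8404235839844), (73.4053726196289, 61.70915603637695), 6.744997501373291)
```

>>> {"name": "play_rows", "arguments": {"targets": [[[-0.0008,-0.0005,0.06,0],[-0.0008,-0.0005,0.12,0],[-0.0008,-0.0005,0.16,0],[-0.0008,-0.0005,0.1715,0],[-0.0008,-0.0005,0.1715,0]]]}}

```text
t: 7.4
eef_pos: [0.4519, 0.2567, 0.2225]
ee_rot: [-3.141, -0.0, -3.026]
force: [0.7, 0.6, 0.6]
width: 0.0517
```

>>> {"name": "play_rows", "arguments": {"targets": [[[0,0,0,0],[0,0,0,0],[0,0,0,0],[0,0,0,0],[0,0,0,0]]], "grip": 255, "newtons": 15}}

```text
t: 8.02
eef_pos: [0.4518, 0.2574, 0.2235]
ee_rot: [3.14, 0.002, -3.025]
force: [-0.2, -0.6, 7.9]
width: 0.0355
```

```bash
python3 -c "
from h import *
go(.4515,.2565,.33,-173.2)"
```

```text
t 8.03 eef [0.4518 0.2574 0.2235] rot [ 1.7992e+02  1.2000e-01 -1.7332e+02] F [-0.2 -0.6  7.9] w 0.0355
-> row [0.0002, -0.0007, -0.1065] turn -0.1
```

>>> {"name": "play_rows", "arguments": {"targets": [[[0,0,-0.02,0],[0,0,-0.05,0],[0,0,-0.08,0],[0,0,-0.08,0]]]}}

```text
t: 8.52
eef_pos: [0.4517, 0.2575, 0.3048]
ee_rot: [3.138, 0.004, -3.025]
force: [-0.3, 0.0, -0.4]
width: 0.0362
```

```bash
python3 -c "
from h import *
u=np.array([np.cos(np.radians(-168.5)),np.sin(np.radians(-168.5))])
t=C+.150*u;print(t)
go(*t,.3005,-168.5)"
```

```text
[0.43101129 0.01309481]
t 8.53 eef [0.4517 0.2575 0.3048] rot [ 179.81    0.22 -173.33] F [-0.3  0.  -0.4] w 0.0362
-> row [0.049, -0.2403, 0.0033] turn -4.8
```

>>> {"name": "play_rows", "arguments": {"targets": [[[0.01,-0.05,0,-1],[0.02,-0.1,0,-2],[0.03,-0.15,0,-3],[0.04,-0.2,0,-4],[0.049,-0.24,0.003,-4.8]]]}}

```text
t: 9.15
eef_pos: [0.4296, 0.0111, 0.2988]
ee_rot: [3.141, -0.0, -2.942]
force: [1.1, 0.3, -0.9]
width: 0.036
```

>>> {"name": "play_rows", "arguments": {"targets": [[[0,0,0,0],[0,0,0,0]]]}}

```text
t: 9.4
eef_pos: [0.4304, 0.0128, 0.2989]
ee_rot: [3.142, -0.0, -2.943]
force: [0.5, 0.4, -0.3]
width: 0.0358
```

```bash
python3 - <<'E'
from h import *
go(.4310,.0131,.3005,-168.5)
p,im,d=grab('wrist','w3.png')
for r in finder.masks_of('wrist','coupon_center'): print('wm',r['score'],r['mask'].sum(),np.argwhere(r['mask']).mean(0))
q,im2,d2=grab('scene');W=world(q,d2)
k=cv2.resize(im2[160:270,250:390],None,fx=4,fy=4,interpolation=cv2.INTER_CUBIC)
cv2.imwrite('pics/s3.png',k[:,:,::-1])
for n in('scene',):
    for qn in('coupon_hole','free_socket','coupon_center'):
        print(qn,[(np.round(r['xyz'],4).tolist(),round(r['score'],2)) for r in finder.find_in(n,qn)])
E
```

```text
t 9.4 eef [0.4304 0.0128 0.2989] rot [ 1.8000e+02 -1.0000e-02 -1.6861e+02] F [ 0.5  0.4 -0.3] w 0.0358
-> row [-0.0007, 0.0002, -0.0016] turn -0.1
wm 0.66 4092 [260.88587488 277.43499511]
coupon_hole [([0.5194, 0.2061, 0.0428], 0.67), ([0.6187, 0.2084, 0.0385], 0.57)]
free_socket [([0.5651, 0.0613, 0.1378], 0.81)]
coupon_center [([0.429, 0.0091, 0.1086], 0.86), ([0.52, 0.203, 0.0424], 0.62), ([0.6177, 0.2074, 0.0326], 0.54)]
```

View pics/s3.png

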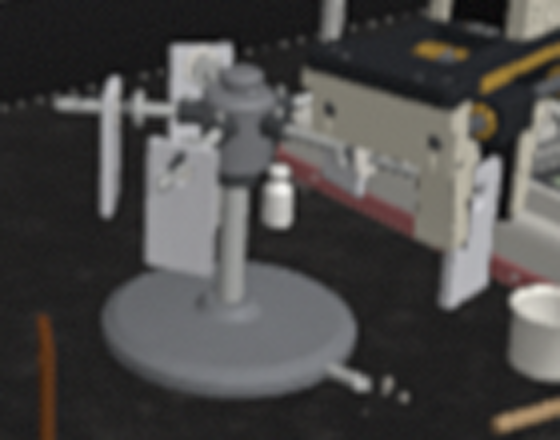

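View pics/w3.png

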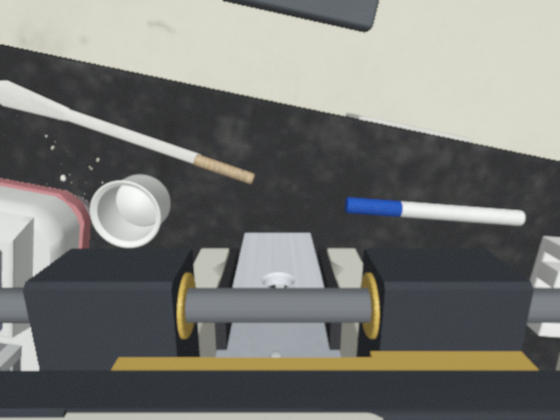

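The coupon hangs upright in the grip, with its hole at w3 (278,280), and the nose is just beyond it. I'll measure the coupon pose in the gripper from wrist depth, and the prong axis from the scene and top cameras.

```bash
python3 - <<'E'
from h import *
p,im,d=grab('wrist');W=world(p,d)
r=finder.masks_of('wrist','coupon_center')[0];m=r['mask']&(d>0)
m=cv2.erode(m.astype(np.uint8),np.ones((3,3)))>0
P=W[m];c=np.median(P,0);P=P[np.linalg.norm(P-c,axis=1)<.06]
for _ in range(3):
    c=P.mean(0);n=np.linalg.svd(P-c,full_matrices=False)[2][2];P=P[abs((P-c)@n)<.003]
print('face',c.round(4),'n',n.round(3),len(P))
n*=np.sign(n[0]) 
yaw=np.degrees(np.arctan2(n[1],n[0]));print('normal yaw',yaw,'tilt',np.degrees(np.arcsin(n[2])))
lat=np.array([-n[1],n[0]])/np.hypot(*n[:2])
s=arm.get_state();e=np.array(s['eef_pos'])
l=(P[:,:2]-e[:2])@lat;print('lat range rel tcp',np.percentile(l,[1,99]).round(4),'x dist of face',((P[:,:2]-e[:2])@n[:2]).mean().round(4),'z',np.percentile(P[:,2],[.5,99.5]).round(4))
for s_ in('scene',):
    q,i2,d2=grab(s_);WW=world(q,d2)
    r=[k for k in finder.masks_of(s_,'coupon_center')]
    for k in r:
        Q=WW[k['mask']&(d2>0)]
        if abs(np.median(Q[:,0])-.43)<.04: print(s_,np.percentile(Q,[1,50,99],axis=0).round(4))
# prong: points between coupon and hub, z .125..155
u=np.array([np.cos(np.radians(-168.5)),np.sin(np.radians(-168.5))]);t=np.array([-u[1],u[0]])
for s_ in('scene','top'):
    q,i2,d2=grab(s_);WW=world(q,d2)
    a=(WW[...,:2]-C)@u;b=(WW[...,:2]-C)@t
    k=(d2>0)&(a>.03)&(a<.125)&(abs(b)<.018)&(WW[...,2]>.12)&(WW[...,2]<.165)
    for lo in np.arange(.03,.125,.01):
        j=k&(a>=lo)&(a<lo+.01)
        if j.sum()>2: print(s_,round(lo,3),j.sum(),'lat',b[j].mean().round(4),'z',WW[j][:,2].max().round(4),WW[j][:,2].mean().round(4))
E
```

```text
face [0.4284 0.0127 0.1191] n [-0.98  -0.199  0.003] 3584
normal yaw 11.46244637548805 tilt -0.17621886349780636
lat range rel tcp [-0.017   0.0169] x dist of face -0.0021 z [0.087  0.1442]
scene [[ 0.4231 -0.1119 -0.0006]
 [ 0.4281  0.0083  0.1105]
 [ 0.5313  0.0303  0.1548]]
scene 0.03 31 lat -0.0011 z 0.1518 0.143
scene 0.04 11 lat 0.0009 z 0.1444 0.1419
scene 0.05 14 lat -0.0003 z 0.1453 0.142
scene 0.06 9 lat 0.0005 z 0.1446 0.1415
scene 0.07 25 lat -0.0041 z 0.1483 0.1405
scene 0.08 36 lat -0.0028 z 0.1464 0.1397
scene 0.09 14 lat 0.0006 z 0.144 0.1418
scene 0.1 14 lat 0.0003 z 0.1455 0.1416
scene 0.11 11 lat 0.001 z 0.1451 0.1419
top 0.03 29 lat 0.0005 z 0.1514 0.1435
top 0.04 15 lat 0.0012 z 0.1438 0.1416
top 0.05 17 lat 0.0011 z 0.1449 0.1425
top 0.06 13 lat 0.0006 z 0.1461 0.1421
top 0.07 36 lat -0.0002 z 0.1517 0.1457
top 0.08 31 lat -0.0014 z 0.1536 0.145
```

>>> {"name": "play_rows", "arguments": {"targets": [[[-0.012,-0.0005,-0.0013,0],[-0.024,-0.0005,-0.0013,0],[-0.028,-0.0005,-0.0013,0],[-0.031,-0.0005,-0.0013,0],[-0.034,-0.0005,-0.0013,0]]]}}

```text
t: 10.62
eef_pos: [0.4639, 0.019, 0.3003]
ee_rot: [-3.142, -0.0, -2.942]
force: [-0.0, -0.7, -0.5]
width: 0.0358
```

```bash
cat >> h.py <<'E'
def chk():
    s=arm.get_state();e=np.array(s['eef_pos']);M=rot(s['ee_rot']);r=e[:2]-C
    print('t',round(s['t'],2),'radius',np.hypot(*r).round(4),'z',e[2].round(4),'F tool',(M.T@np.array(s['force'])).round(1),'M tool',(M.T@np.array(s['moment'])).round(2),'w',np.round(s['width'],4))
E
python3 -c "
from h import *
chk()"
```

```text
t 10.62 radius 0.1166 z 0.3003 F tool [ 0.2 -0.7  0.5] M tool [-0.02 -0.03  0.02] w 0.0358
```

>>> {"name": "play_rows", "arguments": {"targets": [[[-0.002,0,0,0],[-0.004,0,0,0],[-0.006,0,0,0],[-0.007,0,0,0],[-0.008,0,0,0]]]}}

```text
t: 11.25
eef_pos: [0.4717, 0.0207, 0.3005]
ee_rot: [3.142, -0.0, -2.942]
force: [-0.3, 0.5, -0.5]
width: 0.0359
```

```bash
python3 -c "
from h import *
chk()
q,im2,d2=grab('scene')
k=cv2.resize(im2[160:250,270:390],None,fx=5,fy=5,interpolation=cv2.INTER_CUBIC)
cv2.imwrite('pics/s4.png',k[:,:,::-1])"
```

```text
t 11.25 radius 0.1086 z 0.3005 F tool [0.2 0.6 0.5] M tool [ 0.01 -0.08 -0.  ] w 0.0359
```

View pics/s4.png

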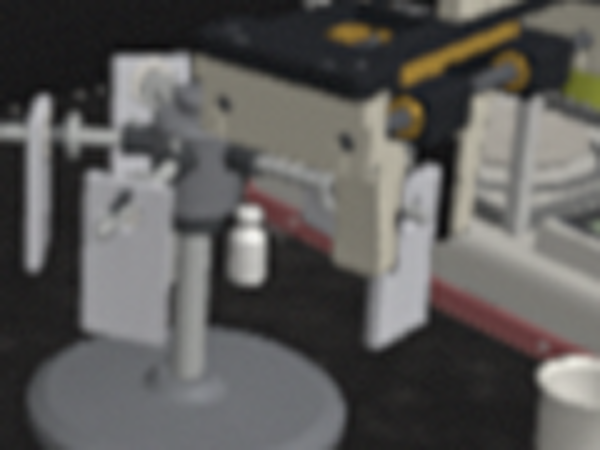

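The rod's nose shows through the coupon's hole at s4 (408,212) and the force is near zero, so it's threaded. I'll continue gently.

>>> {"name": "play_rows", "arguments": {"targets": [[[-0.001,0,0,0],[-0.002,0,0,0],[-0.003,0,0,0],[-0.004,0,0,0],[-0.005,0,0,0]]]}}

```text
t: 11.92
eef_pos: [0.4766, 0.0217, 0.3005]
ee_rot: [-3.142, -0.0, -2.942]
force: [-0.8, 0.2, -0.5]
width: 0.0356
```

>>> {"name": "play_rows", "arguments": {"targets": [[[-0.001,0,0,0],[-0.002,0,0,0],[-0.003,0,0,0],[-0.004,0,0,0],[-0.005,0,0,0]]]}}

```text
t: 12.55
eef_pos: [0.4815, 0.0226, 0.3004]
ee_rot: [-3.142, -0.0, -2.942]
force: [-0.8, -0.4, 0.9]
width: 0.0358
```

```bash
python3 -c "
from h import *
chk()"
```

```text
t 12.55 radius 0.0987 z 0.3004 F tool [ 0.8 -0.2 -0.9] M tool [0.03 0.27 0.  ] w 0.0358
```

>>> {"name": "play_rows", "arguments": {"targets": [[[-0.001,0,0,0],[-0.002,0,0,0],[-0.003,0,0,0],[-0.004,0,0,0]]]}}

```text
t: 13.05
eef_pos: [0.4854, 0.0234, 0.3004]
ee_rot: [-3.142, -0.0, -2.942]
force: [-2.4, -0.8, 1.4]
width: 0.0355
```

```bash
python3 -c "
from h import *
chk()"
```

```text
t 13.05 radius 0.0946 z 0.3004 F tool [ 2.5 -0.3 -1.4] M tool [ 0.08  0.69 -0.01] w 0.0355
```

>>> {"name": "play_rows", "arguments": {"targets": [[[-0.001,0,0,0],[-0.002,0,0,0],[-0.002,0,0,0]]]}}

```text
t: 13.42
eef_pos: [0.4878, 0.024, 0.3007]
ee_rot: [-3.142, 0.001, -2.942]
force: [0.3, -0.3, 0.5]
width: 0.036
```

```bash
python3 -c "
from h import *
chk()"
```

```text
t 13.43 radius 0.0922 z 0.3007 F tool [-0.3 -0.3 -0.5] M tool [0.21 0.26 0.  ] w 0.036
```

>>> {"name": "play_rows", "arguments": {"targets": [[[-0.001,0,0,0],[-0.002,0,0,0],[-0.002,0,0,0]]]}}

```text
t: 13.8
eef_pos: [0.4896, 0.0243, 0.3006]
ee_rot: [3.142, 0.001, -2.942]
force: [-0.2, -0.4, 0.5]
width: 0.0358
```

```bash
python3 -c "
from h import *
chk()"
```

```text
t 13.8 radius 0.0904 z 0.3006 F tool [ 0.3 -0.3 -0.5] M tool [0.18 0.14 0.05] w 0.0358
```

>>> {"name": "play_rows", "arguments": {"targets": [[[-0.001,0,0,0],[-0.001,0,0,0]]]}}

```text
t: 14.05
eef_pos: [0.4904, 0.0245, 0.3005]
ee_rot: [-3.142, 0.0, -2.942]
force: [-0.3, -0.3, 1.3]
width: 0.0358
```

```bash
python3 -c "
from h import *
chk()
p,im,d=grab('wrist');W=world(p,d)
for r in finder.masks_of('wrist','coupon_center')[:2]:
    m=cv2.erode((r['mask']&(d>0)).astype(np.uint8),np.ones((3,3)))>0
    P=W[m];c=np.median(P,0);P=P[np.linalg.norm(P-c,axis=1)<.06]
    for _ in range(3):
        c=P.mean(0);n=np.linalg.svd(P-c,full_matrices=False)[2][2];P=P[abs((P-c)@n)<.003]
    print('face',c.round(4),'n',n.round(3),len(P),'rad',np.hypot(*(c[:2]-C)).round(4),np.percentile(P[:,2],[.5,99.5]).round(4))
cv2.imwrite('pics/w5.png',cv2.resize(im[220:360,190:370],None,fx=4,fy=4,interpolation=cv2.INTER_CUBIC)[:,:,::-1])
"
```

```text
t 14.05 radius 0.0895 z 0.3005 F tool [ 0.3 -0.2 -1.3] M tool [ 0.24  0.19 -0.06] w 0.0358
face [0.5278 0.2008 0.069 ] n [-0.33  -0.65   0.685] 226 rad 0.1656 [0.0645 0.0711]
face [0.4882 0.0239 0.1212] n [-0.98  -0.198 -0.001] 2748 rad 0.0918 [0.0877 0.1461]
```

View pics/w5.png

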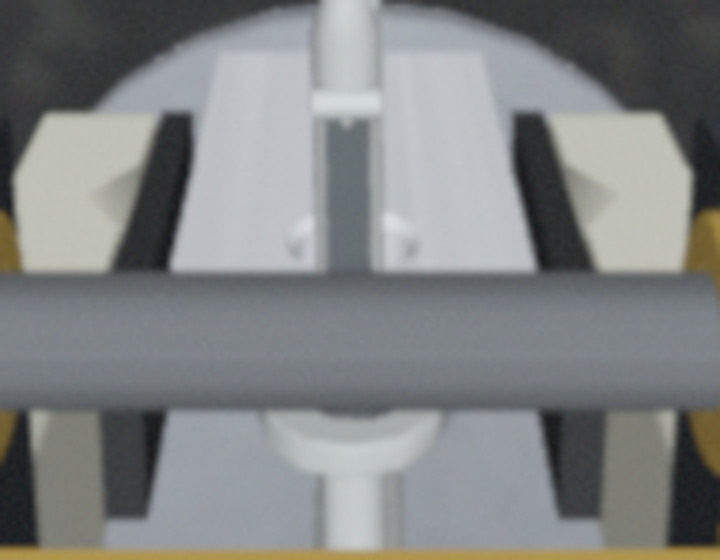

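The rod runs through the hole and the collar lies just behind the plate. Now 1 mm steps with force readings.

>>> {"name": "play_rows", "arguments": {"targets": [[[-0.001,0,0,0],[-0.001,0,0,0]]]}}

```text
t: 14.4
eef_pos: [0.4911, 0.0246, 0.3004]
ee_rot: [-3.142, -0.001, -2.942]
force: [-2.0, -0.7, 1.4]
width: 0.0357
```

```bash
python3 -c "
from h import *
chk()"
```

```text
t 14.4 radius 0.0888 z 0.3004 F tool [ 2.1 -0.3 -1.4] M tool [ 0.08  0.73 -0.01] w 0.0357
```

>>> {"name": "play_rows", "arguments": {"targets": [[[-0.001,0,0,0],[-0.001,0,0,0]]]}}

```text
t: 14.65
eef_pos: [0.4921, 0.0248, 0.3004]
ee_rot: [-3.142, -0.001, -2.942]
force: [-3.0, -0.0, 0.7]
width: 0.0355
```

```bash
python3 -c "
from h import *
chk()"
```

```text
t 14.65 radius 0.0878 z 0.3004 F tool [ 3.   0.6 -0.7] M tool [-0.05  0.96 -0.02] w 0.0355
```

>>> {"name": "play_rows", "arguments": {"targets": [[[-0.001,0,0,0],[-0.001,0,0,0]]]}}

```text
t: 14.9
eef_pos: [0.4932, 0.025, 0.3003]
ee_rot: [3.142, -0.0, -2.942]
force: [-2.5, 0.3, 1.3]
width: 0.0357
```

```bash
python3 -c "
from h import *
chk()"
```

```text
t 14.9 radius 0.0867 z 0.3003 F tool [ 2.4  0.8 -1.3] M tool [-0.11  1.09 -0.03] w 0.0357
```

>>> {"name": "play_rows", "arguments": {"targets": [[[-0.0008,0,0,0],[-0.0008,0,0,0]]]}}

```text
t: 15.15
eef_pos: [0.4939, 0.0252, 0.3003]
ee_rot: [-3.142, -0.0, -2.942]
force: [-4.6, 0.2, 1.2]
width: 0.0359
```

```bash
python3 -c "
from h import *
chk()"
```

```text
t 15.15 radius 0.0859 z 0.3003 F tool [ 4.4  1.1 -1.2] M tool [-0.27  1.35 -0.06] w 0.0359
```

>>> {"name": "play_rows", "arguments": {"targets": [[[-0.0006,0,0,0],[-0.0006,0,0,0]]]}}

```text
t: 15.4
eef_pos: [0.4945, 0.0253, 0.3003]
ee_rot: [-3.142, -0.0, -2.942]
force: [-4.5, -0.3, 1.3]
width: 0.0357
```

```bash
python3 -c "
from h import *
chk()"
```

```text
t 15.4 radius 0.0854 z 0.3003 F tool [ 4.4  0.6 -1.3] M tool [-0.24  1.5  -0.04] w 0.0357
```

>>> {"name": "play_rows", "arguments": {"targets": [[[-0.0006,0,0,0],[-0.0006,0,0,0]]]}}

```text
t: 15.65
eef_pos: [0.4951, 0.0254, 0.3003]
ee_rot: [-3.142, -0.0, -2.942]
force: [-5.1, 0.3, 0.8]
width: 0.0354
```

```bash
python3 -c "
from h import *
chk()
p,im,d=grab('wrist')
cv2.imwrite('pics/w6.png',cv2.resize(im[220:360,190:370],None,fx=4,fy=4,interpolation=cv2.INTER_CUBIC)[:,:,::-1])"
```

```text
t 15.65 radius 0.0848 z 0.3003 F tool [ 4.9  1.3 -0.8] M tool [-0.39  1.66 -0.04] w 0.0354
```

No more pictures are available, so I'll check the latch by feel. On a gentle 2.5 mm pull-back, a latched coupon goes to about zero or negative force, while an unlatched one still reads about +2.5 N.

>>> {"name": "play_rows", "arguments": {"targets": [[[0.001,0,0,0],[0.002,0,0,0],[0.0025,0,0,0],[0.0025,0,0,0]]]}}

```text
t: 16.2
eef_pos: [0.4929, 0.025, 0.3005]
ee_rot: [3.142, 0.0, -2.942]
force: [-3.1, -0.6, -1.3]
width: 0.0359
```

```bash
python3 -c "
from h import *
chk()
p,im,d=grab('wrist','w7.png');W=world(p,d)
a=cv2.imread('pics/w5.png').astype(int);b=cv2.imread('pics/w6.png').astype(int)
c=cv2.resize(im[220:360,190:370],None,fx=4,fy=4,interpolation=cv2.INTER_CUBIC)[:,:,::-1].astype(int)
for y in range(90,275,15): print(y,[ (k[y,290:410:8].mean(1)).astype(int).tolist() for k in(a,b,c)])
"
```

```text
t 16.2 radius 0.087 z 0.3005 F tool [3.2 0.  1.3] M tool [-0.02  0.97 -0.  ] w 0.0359
90 [[192, 193, 190, 181, 189, 195, 198, 201, 199, 196, 190, 182, 189, 193, 196], [192, 193, 193, 162, 158, 117, 113, 112, 114, 112, 147, 164, 184, 194, 196], [192, 194, 191, 180, 181, 180, 180, 180, 177, 177, 179, 179, 189, 194, 197]]
105 [[192, 193, 190, 206, 214, 213, 213, 213, 213, 213, 212, 207, 190, 192, 195], [192, 194, 193, 162, 158, 115, 113, 112, 112, 112, 149, 165, 185, 194, 194], [193, 194, 194, 163, 159, 116, 113, 112, 112, 113, 146, 166, 188, 193, 195]]
120 [[193, 194, 193, 167, 158, 139, 144, 170, 145, 133, 150, 162, 187, 193, 194], [193, 193, 194, 165, 158, 113, 112, 113, 112, 113, 138, 165, 186, 193, 194], [194, 195, 193, 162, 158, 114, 113, 111, 112, 112, 146, 164, 185, 193, 194]]
135 [[192, 194, 193, 162, 157, 112, 111, 109, 109, 109, 145, 166, 189, 192, 194], [193, 194, 193, 166, 157, 117, 113, 114, 113, 112, 140, 167, 186, 192, 193], [193, 194, 193, 162, 158, 114, 112, 112, 113, 113, 147, 164, 185, 193, 193]]
150 [[195, 194, 192, 161, 156, 111, 108, 110, 111, 112, 145, 164, 184, 
[... 1348 characters left out ...]
 [[187, 186, 193, 184, 156, 118, 110, 109, 109, 109, 142, 165, 195, 200, 189], [188, 186, 194, 192, 154, 118, 109, 108, 108, 106, 136, 168, 195, 200, 190], [188, 187, 192, 183, 156, 120, 109, 110, 109, 109, 134, 168, 196, 200, 190]]
255 [[180, 172, 194, 183, 155, 118, 108, 108, 107, 109, 139, 167, 195, 198, 183], [183, 176, 195, 195, 160, 156, 159, 165, 164, 161, 160, 166, 170, 180, 175], [184, 175, 194, 188, 154, 117, 106, 106, 105, 104, 133, 168, 195, 199, 184]]
270 [[159, 159, 157, 151, 135, 102, 98, 97, 97, 97, 108, 139, 154, 157, 155], [159, 159, 159, 156, 142, 154, 159, 163, 163, 159, 153, 143, 151, 152, 153], [157, 158, 158, 156, 136, 106, 102, 100, 102, 100, 115, 141, 153, 157, 156]]
```

The pull-back hasn't reached the catch's hold point yet (about 2 mm of collar travel), so I'll go a little further.

>>> {"name": "play_rows", "arguments": {"targets": [[[0.0008,0,0,0],[0.0008,0,0,0]]]}}

```text
t: 16.5
eef_pos: [0.4924, 0.0249, 0.3006]
ee_rot: [3.142, 0.001, -2.942]
force: [1.2, -0.6, -2.5]
width: 0.036
```

```bash
python3 -c "
from h import *
chk()"
```

```text
t 16.5 radius 0.0875 z 0.3006 F tool [-1.  -0.8  2.5] M tool [ 0.15 -0.02 -0.01] w 0.036
```

>>> {"name": "play_rows", "arguments": {"targets": [[[0.0008,0,0,0],[0.0008,0,0,0]]]}}

```text
t: 16.75
eef_pos: [0.4919, 0.0249, 0.3008]
ee_rot: [3.141, 0.002, -2.942]
force: [3.7, -0.8, -4.5]
width: 0.0359
```

```bash
python3 -c "
from h import *
chk()
p,im,d=grab('wrist','w8.png')
c=cv2.resize(im[220:360,190:370],None,fx=4,fy=4,interpolation=cv2.INTER_CUBIC).astype(int)
for k in('w5','w6'):
    print(k,cv2.imread('pics/%s.png'%k)[60:275:6,338:362].mean((1,2)).astype(int).tolist())
w7=cv2.imread('pics/w7.png');print('w7',cv2.resize(w7[220:360,190:370],None,fx=4,fy=4,interpolation=cv2.INTER_CUBIC)[60:275:6,338:362].mean((1,2)).astype(int).tolist())
print('w8',c[60:275:6,338:362].mean((1,2)).astype(int).tolist())
"
```

```text
t 16.75 radius 0.088 z 0.3008 F tool [-3.5 -1.5  4.6] M tool [ 0.5  -1.51 -0.  ] w 0.0359
w5 [197, 196, 197, 197, 197, 199, 210, 215, 207, 182, 152, 126, 111, 110, 110, 109, 110, 110, 110, 110, 110, 110, 109, 109, 109, 109, 109, 109, 109, 110, 109, 110, 109, 107, 106, 97]
w6 [214, 198, 164, 121, 112, 112, 112, 112, 112, 112, 112, 112, 112, 112, 112, 112, 112, 112, 112, 112, 112, 112, 113, 112, 112, 113, 112, 111, 107, 105, 107, 113, 136, 186, 197, 162]
w7 [196, 200, 211, 215, 207, 178, 133, 112, 112, 112, 112, 112, 112, 112, 113, 112, 113, 112, 112, 113, 112, 112, 112, 112, 112, 113, 112, 112, 112, 112, 110, 109, 105, 107, 111, 101]
w8 [197, 196, 201, 212, 215, 203, 175, 130, 112, 112, 112, 113, 112, 112, 112, 111, 111, 112, 112, 112, 113, 112, 112, 112, 112, 112, 112, 112, 112, 112, 112, 111, 106, 105, 106, 100]
```

It's latched: the force flips sharply to −3.5 N at 0.088 m. I'll relax forward 1 mm, open slowly and retreat upward.

>>> {"name": "play_rows", "arguments": {"targets": [[[-0.001,0,0,0],[-0.001,0,0,0]]]}}

```text
t: 17.05
eef_pos: [0.4923, 0.0249, 0.3006]
ee_rot: [3.142, 0.0, -2.942]
force: [2.9, 0.1, -1.8]
width: 0.0358
```

```bash
python3 -c "
from h import *
chk()"
```

```text
t 17.05 radius 0.0876 z 0.3006 F tool [-2.8 -0.4  1.8] M tool [ 0.09 -0.91 -0.03] w 0.0358
```

>>> {"name": "play_rows", "arguments": {"targets": [[[0,0,0,0],[0,0,0,0],[0,0,0,0],[0,0,0,0]]], "grip": 105}}

```text
t: 17.55
eef_pos: [0.4921, 0.0248, 0.3004]
ee_rot: [3.142, -0.0, -2.942]
force: [0.4, -0.2, -0.3]
width: 0.0514
```

```bash
python3 -c "
from h import *
chk()"
```

```text
t 17.55 radius 0.0878 z 0.3004 F tool [-0.4 -0.3  0.3] M tool [ 0.01  0.03 -0.05] w 0.0514
```

>>> {"name": "play_rows", "arguments": {"targets": [[[0,0,-0.02,0],[0,0,-0.06,0],[0,0,-0.11,0],[0.05,0,-0.11,0],[0.06,0.1,-0.11,0]]]}}

```text
t: 18.18
eef_pos: [0.423, 0.0723, 0.4111]
ee_rot: [3.141, 0.001, -2.948]
force: [1.6, 1.4, -0.3]
width: 0.0517
```

>>> {"name": "play_rows", "arguments": {"targets": [[[0,0.06,0,0],[0,0.12,0,0],[0,0.15,0,0],[0,0.15,0,0]]]}}

```text
t: 18.68
eef_pos: [0.3945, 0.2234, 0.4103]
ee_rot: [-3.141, -0.0, -2.939]
force: [-0.9, -0.2, -0.6]
width: 0.0515
```

```bash
python3 - <<'E'
from h import *
chk()
u=np.array([np.cos(np.radians(-168.5)),np.sin(np.radians(-168.5))]);t=np.array([-u[1],u[0]])
for n in('scene','top'):
    q,im,d=grab(n,n+'9.png');W=world(q,d)
    print([(k,np.round(r['xyz'],3).tolist()) for k in('cup_small','cup_big') for r in finder.find_in(n,k)[:1]])
    a=(W[...,:2]-C)@u;b=(W[...,:2]-C)@t;z=W[...,2]
    for lo in np.arange(.06,.125,.005):
        j=(d>0)&(a>=lo)&(a<lo+.005)&(abs(b)<.03)&(z>.05)&(z<.17)
        if j.sum(): print(n,round(lo,3),j.sum(),'b',b[j].min().round(3),b[j].max().round(3),'z',z[j].min().round(3),z[j].max().round(3), 'zmax on rod',z[j&(abs(b)<.004)].max().round(3) if (j&(abs(b)<.004)).any() else None)
    # coupon plane
    j=(d>0)&(a>.07)&(a<.105)&(abs(b)<.022)&(z>.06)&(z<.128)
    P=W[j]
    if len(P)>30:
        c=P.mean(0);v=np.linalg.svd(P-c,full_matrices=False)[2][2];print('plane',len(P),c.round(4),v.round(3))
        k=P[:,2]
E
```

```text
t 18.68 radius 0.2574 z 0.4103 F tool [0.9 0.  0.6] M tool [ 0.01  0.01 -0.02] w 0.0515
[('cup_small', [0.445, -0.077, 0.027]), ('cup_big', [0.702, 0.211, 0.027])]
scene 0.06 8 b -0.002 0.006 z 0.14 0.144 zmax on rod 0.144
scene 0.065 3 b -0.005 0.001 z 0.138 0.142 zmax on rod 0.142
scene 0.07 22 b -0.008 0.006 z 0.132 0.151 zmax on rod 0.151
scene 0.075 6 b -0.006 -0.002 z 0.138 0.146 zmax on rod 0.142
scene 0.085 97 b -0.018 0.022 z 0.086 0.157 zmax on rod 0.156
scene 0.09 257 b -0.019 0.021 z 0.084 0.157 zmax on rod 0.155
scene 0.095 12 b -0.001 0.005 z 0.138 0.148 zmax on rod 0.148
scene 0.1 10 b -0.001 0.007 z 0.138 0.147 zmax on rod 0.147
scene 0.105 9 b -0.002 0.006 z 0.14 0.145 zmax on rod 0.145
scene 0.11 8 b -0.001 0.003 z 0.138 0.145 zmax on rod 0.145
scene 0.115 7 b 0.0 0.004 z 0.14 0.143 zmax on rod 0.143
plane 216 [0.4892 0.0261 0.1064] [-0.985 -0.169  0.019]
[('cup_small', [0.448, -0.089, 0.016]), ('cup_big', [0.718, 0.216, 0.012])]
top 0.06 6 b -0.001 0.002 z 0.142 0.145 zmax on rod 0.145
top 0.065 7 b -0.002 0.003 z 0.14 0.143 zmax on rod 0.143
top 0.07 19 b -0.008 0.009 z 0.141 0.151 zmax on rod 0.151
top 0.075 16 b -0.006 0.006 z 0.142 0.15 zmax on rod 0.15
top 0.08 17 b -0.012 0.01 z 0.14 0.153 zmax on rod 0.153
top 0.085 46 b -0.018 0.018 z 0.101 0.157 zmax on rod 0.157
top 0.09 54 b -0.018 0.017 z 0.087 0.156 zmax on rod 0.156
top 0.095 9 b -0.003 0.003 z 0.141 0.149 zmax on rod 0.149
top 0.1 8 b -0.002 0.002 z 0.142 0.147 zmax on rod 0.147
top 0.105 9 b -0.003 0.004 z 0.141 0.145 zmax on rod 0.145
top 0.11 9 b -0.003 0.004 z 0.141 0.146 zmax on rod 0.146
top 0.115 6 b -0.002 0.003 z 0.14 0.143 zmax on rod 0.143
```

```bash
python3 -c "
from h import *
job_done()"
```

```text
the job is handed in; nothing more can be done
```

The coupon is on the empty prong, latched between the catch and the collar, and the job was handed in at about 19 s of the 64 s allowed. No verdict is reported back.

**What I did:** I turned the tree about 94° clockwise with the closed fingers, which put the empty prong over the pointer. I then gripped the coupon by its edges, threaded it onto the prong and pushed it in with readings of about 5 N at most. I let go once it was latched and moved the arm clear.

**Last checks:**
- **Prong angle:** the prong stood at about −168.5° against −168.6° for the pointer, measured after turning. At the end the rod still lay along that line, within about 2 mm.
- **Catch:** on a gentle pull-back the force flipped from +3.2 N to −3.5 N, so the catch holds the coupon. Camera depth also shows it risen, up to about 149 mm above the bench on its hub side.
- **Coupon:** it hangs upright, about 1° off vertical.
- **Cups:** the finder shows shifts of 2–5 mm in the scene view and up to 6 mm in the top view. I put this down to finder error, since the arm never went near the cups.

**Less certain:**
- **Collar travel:** by feel it is pushed in about 1.7 mm, but camera depth suggested only about 1.1 mm, just over the 1 mm needed. Camera calibration is only good to about 2 mm, so I trusted the force reading.
- **No final picture viewed:** the 12-picture limit was already used up, so the end state was checked only by force and camera depth numbers.

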